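Set the running clearance of a coin hopper's paddle wheel

ROBOT

A 6-joint arm with a two-finger parallel gripper is mounted at the origin on the work surface. World frame = base frame: x ahead of the robot, y to its left, z up, the work surface at z = 0. Lengths are in m, angles in rad, forces in N, time in s.
With the tool pointing down it reaches from about 0.3 to 0.775 m from the base axis. Payload 14.6 kg.
Tool frame: the origin (TCP) lies midway between the tips of the shut fingers; the grasp point (between the pads) lies 19 mm behind it (ctrl.pinch_z is the distance from the TCP to the grasp point, in m); z points along the fingers, y is the line along which they close (so a half turn about z gives the same grasp; the last joint's range is limited). The gripper opens to 94 mm and grips with 3 to 60 N. Pads are 16 mm wide; open, the fingers measure 119 mm over their backs; the gripper's body (75 mm by 177 mm) begins 78 mm behind the grasp point.
Start: joints at [1.132, 0.3, 1.521, -0, 1.321, -0.067], TCP at [0.2, 0.512, 0.205] pointing down, gripper open.
Joint ranges: [-3.03, 3.03], [-0.79, 2.21], [0.23, 2.52], [-1.04, 4.18], [0, 3.07], [-2.55, 2.55]. Speed limits (rad/s): [2.22, 2.22, 2.57, 3.14, 3.14, 3.14].

INTERFACE

Orientations are given as [roll, pitch, yaw] about the fixed x, y, z axes, in that order (R = Rz(yaw) Ry(pitch) Rx(roll)).
In Python, from station import ctrl gives the robot as it stands.
- The arm moves only by the tool jog_arm, never from a script. Its argument "motion" is a list of rows, each a list of 7 numbers: the shift along the tool's x, y, z in m, then the turn, a rotation vector about the tool's x, y, z in rad, then the opening, from -1 (shut) to 1 (fully open). In form: [[tx, ty, tz, rx, ry, rz, gripper], ...]. A call has 1 to 5 rows; each row shifts and turns the commanded pose from where the row before left it, along the tool's axes as they then stand; what a row does not reach is not made up. A row lasts 1/10 s, in which the tool goes at most 50 mm and 8.59 degrees, less where a joint would pass 70% of its speed; a pose out of reach is approached as far as the arm can. A call is refused whole if a number of a shift passes 0.05 or a number of a turn 0.15, either way. A call with a gripper value outside its range is refused whole. The fingers move at their own pace and stop on an object; "squeeze" is the grip in N (left out, the last holds). Time passes only in rows, so rows that do not move let the fingers close. It gives the time, the measured TCP pose, the force, the opening and the grip force at its end, in the units of the state.
- ctrl.get_obs(): the state, without advancing time (a new reading comes with each control period).
- ctrl.camera(name): name is "side" or "top"; returns the picture (480x640x3 uint8, red, green, blue); there is no depth.
- ctrl.camera_model(name): a dict with "intrinsics" (3x3 intrinsics, pixels), "rvec" (rotation vector, rad) and "tvec" (3), from world to camera coordinates, as OpenCV has them. Camera axes: x right, y down, z forward; pixel columns grow to the right and rows downward; lengths in m; the calibration is good to about 2 mm. A picture is of the moment at which its call begins. camera_model takes no time and is no camera call.
- ctrl.hand_in(): hands the job in; it is judged then, once.
The state is a dict: "time_s": time; "qpos": joint angles; "joint_vel": joint speeds; "tau": joint torques, N m; "ee_pos": TCP position; "eef_rot": TCP orientation; "force": force on the tool from outside, world axes, zero at the start; "moment": the same for the moment, N m; "grip_width": finger opening in m; "grip_force": force on a finger pad.
Only numpy, scipy, OpenCV 4.12 (cv2) and the standard library are available. Lean on these libraries where they do the work, as an engineer would, in place of code of your own. Each camera call takes 0.05 s, during which the arm holds its last target. There are 200 camera calls.

TASK

Pull the hopper unit's blue service drawer fully open and leave it open, then screw the knurled nut on top of the brass paddle wheel down (clockwise from above) until it bottoms out. Then back the nut off a quarter turn from there and finish holding it still at that setting, still gripped between the fingers. Leave the canisters, the escrow bucket, the drift punch and the coin tube where they stand.

Things in the scene. Friction and masses are not known exactly. Their poses are not given: they have to be found in the camera images.
- unit: grey sheet-metal coin hopper unit fixed to the bench, 233 mm deep (its x), 240 mm wide (its y), 130 mm tall; origin at the centre of its underside. Its one drawer slides out along its own -x. The drawer's blue front is flush with the unit's front, its top edge 116 mm above the bench; shut, the unit's flat top covers all that is inside
- unit_drawer0 (a joint): the drawer's slide: 0 m shut, 0.16 m pulled fully out against its stop; slides freely with about 1 N of friction and stays where it is left
- unit_drawer0_handle (a point): middle of the drawer's steel bar handle: a level round bar 11 mm thick and 120 mm long parallel to the unit's y axis, its centre line 35 mm in front of the drawer's front and 92 mm above the bench; it moves with the drawer, and its x axis is the unit's
- nut (a joint): turn of the knurled nut on its right-hand thread: 0 rad is bottomed out on its washer (a hard stop), positive is unscrewed (counter-clockwise from above), so screwing down lowers it; it begins between 2 and 3.3 rad and the thread goes up to 6.3. The nut rises 4 mm a turn (0.64 mm per rad). It turns against about 0.06 N m of friction and stays where it is left
- nut_grip (a point): point on the nut's upright axis, 14 mm above its underside, 12 mm below its top, 98 mm above the bench when bottomed out; it rises and turns with the nut. The nut is a knurled aluminium cylinder, 38 mm in diameter, 26 mm tall, with a red radial mark on its top, out of which a 12 mm stud stands up to 10 mm. It is on the drawer's centre line, 115 mm behind the handle bar
- paddle_wheel (a point): brass paddle wheel, 100 mm in diameter, fixed upright-axled in the drawer below the nut; origin on the nut's axis at the drawer's floor, 22 mm above the bench. Its vanes reach 54 mm above the bench, its 40 mm hub 66 mm, its 26 mm boss and 34 mm washer 84 mm. The drawer walls stand 65 mm or more from the axis; with the drawer fully out the axis is 80 mm in front of the unit
- canister_silver: loose screw-top aluminium canister, 56 mm diameter, 92 mm tall, standing on the bench; origin at the centre of its underside. A bystander: silver with a dark cap
- canister_blue: loose screw-top aluminium canister, 56 mm diameter, 92 mm tall, standing on the bench; origin at the centre of its underside. A bystander: blue with a silver cap
- canister_banded: loose screw-top aluminium canister, 56 mm diameter, 92 mm tall, standing on the bench; origin at the centre of its underside. A bystander: silver with a blue cap
- escrow_bucket: loose open chrome bucket, 90 mm across its rim, 75 mm tall; origin at the centre of its underside. A bystander
- drift_punch: loose short steel drift punch lying on the bench, 120 mm long along its x axis, 12 mm thick; origin under the middle of its 75 mm square shank. A bystander
- coin_tube: loose white coin tube standing upright, 34 mm in diameter, 90 mm tall; origin at the centre of its underside. A bystander

How it is judged:
By the outcome, as a careful person would: the job done as asked, in the order asked, and still so for the second after the job is handed in, while the arm keeps its last pose, push and grip.
It also fails if it takes over 72 s, if anything falls off the work surface, if the arm or the gripper's body presses on something with over 40 N, if the wrist force passes 120 N, or if a joint passes its speed limit or range.

## Working session

There is one attempt and no reset: what is moved stays moved. The work goes in short steps, Python scripts to look and compute and a tool call to move; the robot and the scene stay as the last step left them, time stands still between calls to the robot, and variables do not carry over. Pictures are saved under pics/ and viewed, at most 10 in all, crops included, and the job is handed in when it is done.

Besides the shell and the picture viewer there is one more tool, called after ">>>" as a command line: name --pt "numbers of a row" for each row, then --argument value for the rest. jog_arm: Moves the arm, as the interface text tells. Its arguments: {"type":"object","properties":{"motion":{"type":"array"},"squeeze":{"type":"number"}},"required":["motion"]}

```bash
mkdir -p pics; ls; python3 - <<'E'
from station import ctrl
import cv2
for n in("top","side"):
    cv2.imwrite(f"pics/{n}0.png",ctrl.camera(n)[:,:,::-1]); print(ctrl.camera_model(n))
o=ctrl.get_obs();print(o, ctrl.pinch_z)
E
```

```text
pics
{'intrinsics': array([[440.42377329,   0.        , 327.74247335],
       [  0.        , 440.42377329, 235.23708137],
       [  0.        ,   0.        ,   1.        ]]), 'rvec': array([ 2.22233392, -2.20424757,  0.06367054]), 'tvec': array([-0.02470743,  0.55854642,  1.21643435])}
{'intrinsics': array([[434.42047435,   0.        , 318.34908929],
       [  0.        , 434.42047435, 239.88665133],
       [  0.        ,   0.        ,   1.        ]]), 'rvec': array([ 2.37682378, -0.39312759,  0.15056374]), 'tvec': array([-0.55188028,  0.21247182,  1.05462808])}
{'time_s': 0.1, 'qpos': array([ 1.13241472e+00,  3.00417427e-01,  1.52147514e+00, -2.89914251e-05,
        1.32070374e+00, -6.66084478e-02]), 'joint_vel': array([-1.19187456e-03, -1.30315705e-03, -6.77126216e-05, -2.70847129e-04,
       -1.48906077e-03,  6.42299979e-04]), 'tau': array([-7.17922831e-06, -5.32649410e+01, -3.53282475e+01,  7.09069194e-02,
        2.34972319e-02, -1.27956328e-04]), 'ee_pos': array([0.19971829, 0.51222208, 0.20496059]), 'eef_rot': array([-3.14058936e+00, -3.87822792e-05,  2.76982667e+00]), 'force': array([-1.33136596,  0.36399644, -0.38376244]), 'moment': array([ 0.01702249, -0.02613262,  0.00709965]), 'grip_force': 0.0, 'grip_width': 0.09380133362897787} 0.0188
```

View pics/top0.png

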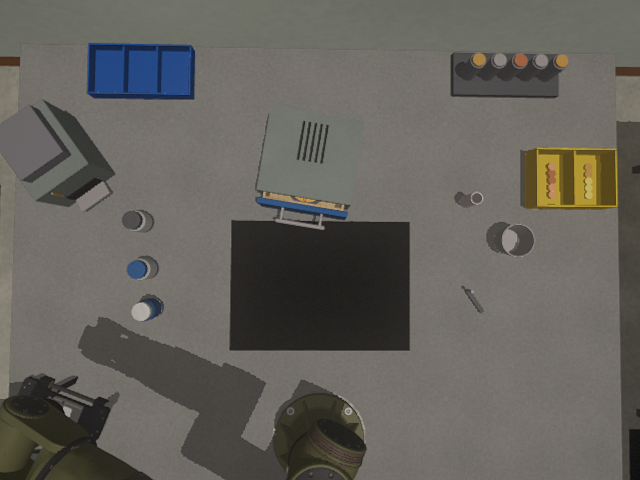

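View pics/side0.png

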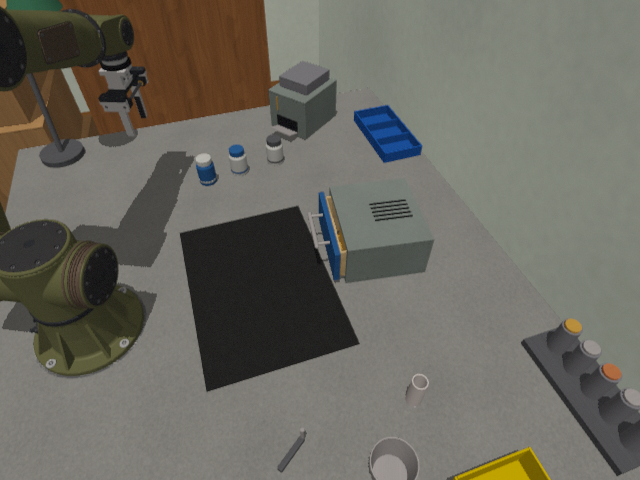

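Top view: the unit is at about (310,160), its drawer already slightly open. The bar handle runs from about (277,220) to (324,227). Side view: the handle is at (313–325, 215–250).

```bash
cat > h.py <<'E'
import numpy as np, cv2
from station import ctrl
from scipy.spatial.transform import Rotation as Ro
def ray(n,px,z):
    m=ctrl.camera_model(n);K=m['intrinsics'];R=cv2.Rodrigues(m['rvec'])[0];t=m['tvec']
    px=np.atleast_2d(np.array(px,float))
    d=(np.linalg.inv(K)@np.c_[px,np.ones(len(px))].T).T@R; c=-R.T@t
    return c+d*((z-c[2])/d[:,2])[:,None]
def project(n,P):
    m=ctrl.camera_model(n);return cv2.projectPoints(np.atleast_2d(np.array(P,float)),m['rvec'],m['tvec'],m['intrinsics'],None)[0][:,0]
def delta(pos,yaw):
    "tool-frame shift and turn to a TCP pos, tool down with yaw"
    o=ctrl.get_obs();R=Ro.from_euler('xyz',o['eef_rot']);T=Ro.from_euler('xyz',[np.pi,0,yaw])
    return R.inv().apply(np.array(pos)-o['ee_pos']).round(4),(R.inv()*T).as_rotvec().round(3)
E
python3 - <<'E'
from h import *
im=cv2.imread('pics/top0.png');hsv=cv2.cvtColor(im,cv2.COLOR_BGR2HSV)
m=cv2.inRange(hsv,(100,130,60),(125,255,255));m[:185]=0;m[225:]=0;m[:,:240]=0;m[:,370:]=0
ys,xs=np.nonzero(m);r=cv2.minAreaRect(np.c_[xs,ys].astype(np.float32));b=cv2.boxPoints(r);print(r,b)
print(ray('top',b,.116))
g=cv2.cvtColor(im,cv2.COLOR_BGR2GRAY)
c=im[180:240,240:370];cv2.imwrite('pics/c1.png',cv2.resize(c,None,fx=6,fy=6,interpolation=cv2.INTER_CUBIC))
s=cv2.imread('pics/side0.png')[170:290,290:440]
E
```

```text
((301.59588623046875, 206.9318389892578), (90.58784484863281, 5.417449474334717), 9.574227333068848) [[256.48233 202.0693 ]
 [257.3834  196.72733]
 [346.70944 211.79437]
 [345.80838 217.13635]]
[[ 0.63774778  0.16403926  0.116     ]
 [ 0.65141214  0.16193961  0.116     ]
 [ 0.61517128 -0.06589483  0.116     ]
 [ 0.60148254 -0.06367804  0.116     ]]
```

View pics/c1.png

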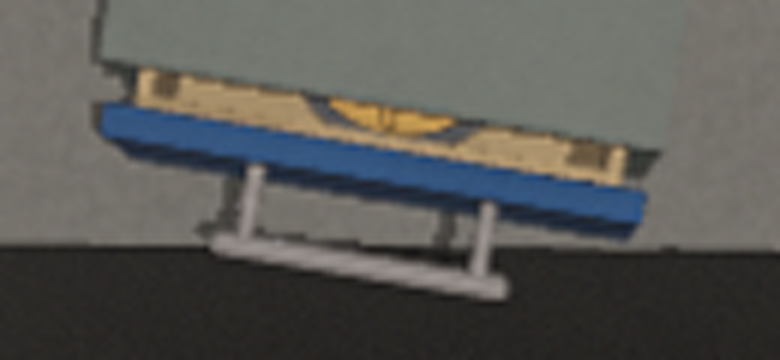

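The zoomed crop shows the bar from (212,243) to (507,289), which is (275.3,220.5) to (324.5,228.2) in the full picture. The brass wheel is partly visible behind it.

```bash
python3 - <<'E'
from h import *
e=ray('top',[(275.5,220.7),(324.3,228.0)],.092);d=e[0]-e[1];print(e,np.linalg.norm(d))
yaw=-np.arctan2(d[0],d[1]);h=e.mean(0);print('handle',h,'yaw',yaw)
ed=ray('top',[(257.4,196.7),(346.7,211.8)],.116);d2=ed[0]-ed[1];print(-np.arctan2(d2[0],d2[1]))
# side check
print(project('side',[e[0],e[1]]))
x=np.array([np.cos(yaw),np.sin(yaw),0]);print('nut now',h+.115*x)
for y in(yaw,yaw+np.pi,yaw-np.pi):print(y,delta(h+[0,0,.11],y))
E
```

```text
[[ 0.59236037  0.1175489   0.092     ]
 [ 0.57450943 -0.00932973  0.092     ]] 0.1281282288457875
handle [0.5834349  0.05410958 0.092     ] yaw -0.13977555701310387
-0.1581529507048605
[[307.79486651 213.18568208]
 [316.38663799 247.76244889]]
nut now [0.69731334 0.03808768 0.092     ]
-0.13977555701310387 (array([-0.5239, -0.2874,  0.0032]), array([-0.00e+00,  1.00e-03,  2.91e+00]))
3.0018170965766893 (array([-0.5239, -0.2874,  0.0032]), array([-0.001, -0.   , -0.232]))
-3.281368210602897 (array([-0.5239, -0.2874,  0.0032]), array([-0.001, -0.   , -0.232]))
```

>>> jog_arm --pt "-0.035 -0.019 0 0 0 0 -0.3" --pt "-0.035 -0.019 0 0 0 0 -0.3" --pt "-0.035 -0.019 0 0 0 0 -0.3" --pt "-0.035 -0.019 0 0 0 0 -0.3" --pt "-0.035 -0.019 0 0 0 0 -0.3"

```text
time_s: 0.6
ee_pos: [0.329, 0.3589, 0.2053]
eef_rot: [-3.141, -0.0, 2.77]
force: [0.6, 0.0, -0.3]
grip_width: 0.0571
grip_force: 0.0
```

>>> jog_arm --pt "-0.035 -0.019 0 0 0 0 -0.3" --pt "-0.035 -0.019 0 0 0 0 -0.3" --pt "-0.035 -0.019 0 0 0 0 -0.3" --pt "-0.035 -0.019 0 0 0 0 -0.3" --pt "-0.035 -0.019 0 0 0 0 -0.3"

```text
time_s: 1.1
ee_pos: [0.4576, 0.2068, 0.2053]
eef_rot: [-3.141, -0.0, 2.77]
force: [-0.1, 0.3, 0.1]
grip_width: 0.0329
grip_force: 0.0
```

>>> jog_arm --pt "-0.035 -0.019 0 0 0 0 -0.3" --pt "-0.035 -0.019 0 0 0 0 -0.3" --pt "-0.035 -0.019 0 0 0 0 -0.3" --pt "-0.035 -0.019 0 0 0 0 -0.3" --pt "-0.035 -0.019 0 0 0 0 -0.3"

```text
time_s: 1.6
ee_pos: [0.5861, 0.0547, 0.2051]
eef_rot: [-3.141, -0.001, 2.77]
force: [0.2, 0.1, 0.4]
grip_width: 0.0328
grip_force: 0.0
```

>>> jog_arm --pt "0 0 0 0 0 0.14 -0.3" --pt "0 0 0 0 0 0.14 -0.3" --pt "0 0 0 0 0 0.14 -0.3" --pt "0 0 0 0 0 0.14 -0.3" --pt "0 0 0 0 0 0.14 -0.3"

```text
time_s: 2.1
ee_pos: [0.5853, 0.0561, 0.205]
eef_rot: [-3.141, -0.0, 2.064]
force: [-0.5, -0.1, 0.1]
grip_width: 0.0329
grip_force: 0.0
```

>>> jog_arm --pt "0 0 0 0 0 0.14 -0.3" --pt "0 0 0 0 0 0.14 -0.3" --pt "0 0 0 0 0 0.14 -0.3" --pt "0 0 0 0 0 0.14 -0.3" --pt "0 0 0 0 0 0.14 -0.3"

```text
time_s: 2.6
ee_pos: [0.5852, 0.0562, 0.2051]
eef_rot: [-3.141, 0.0, 1.364]
force: [0.1, 1.3, 0.6]
grip_width: 0.0332
grip_force: 0.0
```

```bash
python3 - <<'E'
from h import *
o=ctrl.get_obs();print(o['time_s'],o['qpos'].round(3),o['ee_pos'],o['eef_rot'],o['grip_width'])
print(delta([.5834,.0541,.0745],-.15+np.pi/2))
im=ctrl.camera('side')[:,:,::-1];c=im[120:300,240:440]
p=project('side',[o['ee_pos']]);print(p, project('side',[[.5834,.0541,.092]]))
cv2.imwrite('pics/c2.png',cv2.resize(c,None,fx=3,fy=3,interpolation=cv2.INTER_CUBIC))
E
```

```text
2.6 [0.033 0.386 1.408 0.    1.349 0.24 ] [0.58523918 0.05618414 0.20505409] [-3.14083043e+00  1.59178445e-04  1.36404243e+00] 0.03316169780934222
(array([-0.0024, -0.0013,  0.1306]), array([-0.001,  0.   , -0.057]))
[[311.81424008 197.26668343]] [[311.92068041 229.84118683]]
```

View pics/c2.png

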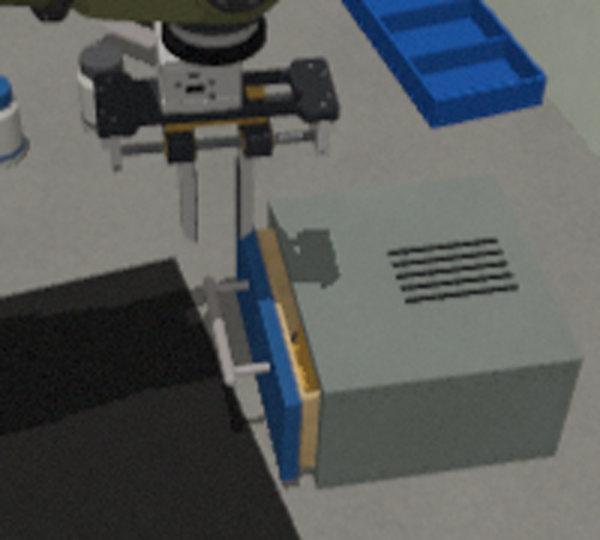

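The side view shows the open fingers directly above the bar. The bar's midpoint is at about (313,230), within 1.5 px of prediction, so the tool can go down.

>>> jog_arm --pt "-0.002 0 0.02 0 0 -0.055 -0.3" --pt "0 0 0.03 0 0 0 -0.3" --pt "0 0 0.03 0 0 0 -0.3" --pt "0 0 0.03 0 0 0 -0.3" --pt "0 0 0.02 0 0 0 -0.3"

```text
time_s: 3.15
ee_pos: [0.5841, 0.0542, 0.0731]
eef_rot: [-3.139, 0.0, 1.428]
force: [0.1, -0.8, 0.9]
grip_width: 0.033
grip_force: 0.0
```

>>> jog_arm --pt "0 0 0 0 0 0 -1" --pt "0 0 0 0 0 0 -1" --pt "0 0 0 0 0 0 -1" --pt "0 0 0 0 0 0 -1" --squeeze 20

```text
time_s: 3.55
ee_pos: [0.5857, 0.0542, 0.0769]
eef_rot: [3.139, -0.0, 1.425]
force: [-0.5, 0.8, 3.6]
grip_width: 0.0103
grip_force: 20.0
```

>>> jog_arm --pt "0 -0.01 0 0 0 0 -1" --pt "0 -0.02 0 0 0 0 -1" --pt "0 -0.02 0 0 0 0 -1" --pt "0 -0.02 0 0 0 0 -1" --pt "0 -0.02 0 0 0 0 -1"

```text
time_s: 4.05
ee_pos: [0.4958, 0.0682, 0.0768]
eef_rot: [3.138, -0.002, 1.425]
force: [2.9, 8.7, 7.3]
grip_width: 0.0106
grip_force: 20.0
```

>>> jog_arm --pt "0 -0.01 0 0 0 0 -1" --pt "0 -0.005 0 0 0 0 -1" --pt "0 -0.005 0 0 0 0 -1" --pt "0 -0.005 0 0 0 0 -1"

```text
time_s: 4.45
ee_pos: [0.4716, 0.072, 0.0768]
eef_rot: [3.138, -0.002, 1.425]
force: [2.8, 9.2, 6.8]
grip_width: 0.0101
grip_force: 20.0
```

>>> jog_arm --pt "0.001 -0.005 0 0 0 0 -1" --pt "0 -0.005 0 0 0 0 -1" --pt "0 -0.004 0 0 0 0 -1" --pt "0 -0.004 0 0 0 0 -1"

```text
time_s: 4.85
ee_pos: [0.454, 0.0749, 0.0768]
eef_rot: [3.138, -0.001, 1.425]
force: [1.9, 2.3, 7.1]
grip_width: 0.0102
grip_force: 20.0
```

>>> jog_arm --pt "0 -0.004 0 0 0 0 -1" --pt "0 -0.003 0 0 0 0 -1" --pt "0 -0.002 0 0 0 0 -1"

```text
time_s: 5.15
ee_pos: [0.4451, 0.0763, 0.0768]
eef_rot: [3.138, -0.001, 1.425]
force: [1.4, 2.8, 7.9]
grip_width: 0.0097
grip_force: 20.0
```

>>> jog_arm --pt "0 -0.003 0 0 0 0 -1" --pt "0 -0.003 0 0 0 0 -1" --pt "0 0 0 0 0 0 -1"

```text
time_s: 5.45
ee_pos: [0.4432, 0.0766, 0.0771]
eef_rot: [3.128, -0.002, 1.425]
force: [34.0, -2.2, -18.7]
grip_width: 0.01
grip_force: 20.0
```

>>> jog_arm --pt "0 0.0035 0 0 0 0 -1" --pt "0 0 0 0 0 0 -0.35" --pt "0 0 0 0 0 0 -0.35" --pt "0 0 0 0 0 0 -0.35"

```text
time_s: 5.85
ee_pos: [0.4417, 0.0762, 0.0754]
eef_rot: [-3.141, 0.0, 1.425]
force: [-0.1, 0.1, -0.6]
grip_width: 0.0292
grip_force: 0.0
```

>>> jog_arm --pt "0 0 -0.02 0 0 0 -0.35" --pt "0 0 -0.03 0 0 0 -0.35" --pt "0 0 -0.03 0 0 0 -0.35" --pt "0 0 -0.03 0 0 0 -0.35" --pt "0 -0.03 -0.02 0 0 0 1"

```text
time_s: 6.35
ee_pos: [0.4135, 0.0804, 0.2071]
eef_rot: [3.14, -0.0, 1.424]
force: [-0.3, -0.4, -0.6]
grip_width: 0.0356
grip_force: 0.0
```

>>> jog_arm --pt "0.04 -0.03 0 0 0 -0.14 1" --pt "0.04 -0.03 0 0 0 -0.14 1" --pt "0.04 -0.03 0 0 0 -0.14 1" --pt "0.04 0 0 0 0 -0.14 1" --pt "0.04 0 0 0 0 -0.14 1"

```text
time_s: 6.85
ee_pos: [0.2957, 0.2768, 0.2057]
eef_rot: [3.141, -0.0, 2.131]
force: [0.8, 0.1, -0.0]
grip_width: 0.0753
grip_force: 0.0
```

```bash
python3 - <<'E'
from h import *
o=ctrl.get_obs();print(o['time_s'],o['qpos'].round(3),o['ee_pos'],o['eef_rot'],o['grip_width'])
n=[.5568,.0587,.112]
pt,ps=project('top',[n])[0],project('side',[n])[0];print(pt,ps)
out=[]
for k,p in(('top',pt),('side',ps)):
    im=np.ascontiguousarray(ctrl.camera(k)[:,:,::-1]);cv2.imwrite(f'pics/{k}3.png',im)
    x,y=p.round().astype(int);print(k,x-50,y-50);out.append(cv2.resize(im[y-50:y+50,x-50:x+50],None,fx=4,fy=4,interpolation=cv2.INTER_CUBIC))
cv2.imwrite('pics/c3.png',np.hstack(out))
E
```

```text
6.85 [ 0.662 -0.031  1.896 -0.     1.276  0.102] [0.29565182 0.27678902 0.20568642] [ 3.14084703e+00 -4.21126638e-06  2.13091753e+00] 0.07526106303475906
[297.68649458 234.28164309] [301.55367775 225.71080068]
top 248 184
side 252 176
```

View pics/c3.png

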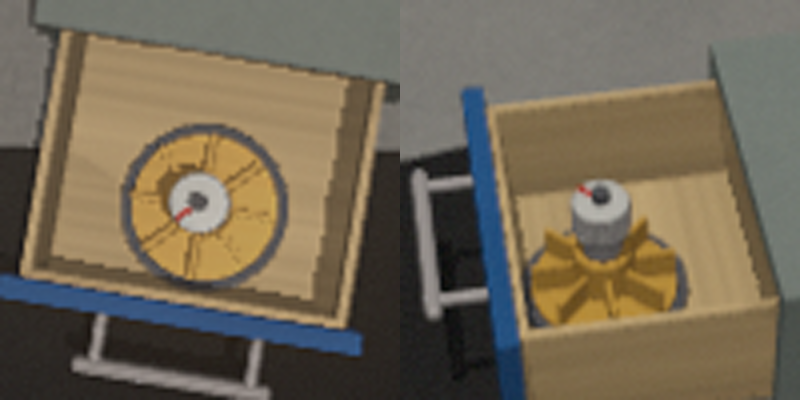

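The drawer is fully out. In the top view the nut's top is centred at about (298,234.5), and in the side view at (302,225). Both match the predicted axis (0.557, 0.058) and the 0.112 height. The red mark is visible in both views.

>>> jog_arm --pt "-0.0324 0.0105 0 0 0 0 1" --pt "-0.0324 0.0105 0 0 0 0 1" --pt "-0.0324 0.0105 0 0 0 0 1" --pt "-0.0324 0.0105 0 0 0 0 1" --pt "-0.0324 0.0105 0 0 0 0 1"

```text
time_s: 7.45
ee_pos: [0.4275, 0.1635, 0.2054]
eef_rot: [-3.141, 0.0, 2.123]
force: [-0.3, 0.6, 0.4]
grip_width: 0.0942
grip_force: 0.0
```

>>> jog_arm --pt "-0.0324 0.0105 0 0 0 0 1" --pt "-0.0324 0.0105 0 0 0 0 1" --pt "-0.0324 0.0105 0 0 0 0 1" --pt "-0.0324 0.0105 0 0 0 0 1" --pt "-0.0324 0.0105 0 0 0 0 1"

```text
time_s: 7.95
ee_pos: [0.5572, 0.0532, 0.2052]
eef_rot: [-3.141, -0.0, 2.123]
force: [-0.4, 0.5, -0.5]
grip_width: 0.094
grip_force: 0.0
```

>>> jog_arm --pt "0 0 0 0 0 -0.14 1" --pt "0 0 0 0 0 -0.14 1" --pt "0 0 0 0 0 -0.14 1" --pt "0 0 0 0 0 -0.14 1" --pt "0 0 0 0 0 -0.14 1"

```text
time_s: 8.45
ee_pos: [0.5563, 0.0543, 0.2052]
eef_rot: [-3.141, -0.001, 2.829]
force: [0.4, 0.2, -0.7]
grip_width: 0.0939
grip_force: 0.0
```

>>> jog_arm --pt "0 0 0 0 0 -0.14 1" --pt "0 0 0 0 0 -0.14 1" --pt "0 0 0 0 0 -0.14 1" --pt "0 0 0 0 0 -0.14 1" --pt "0 0 0 0 0 -0.14 1"

```text
time_s: 8.95
ee_pos: [0.5563, 0.0543, 0.2052]
eef_rot: [3.141, -0.001, -2.754]
force: [0.1, 0.2, 0.1]
grip_width: 0.0943
grip_force: 0.0
```

```bash
python3 - <<'E'
from h import *
o=ctrl.get_obs();print(o['time_s'],o['qpos'].round(3),o['ee_pos'],o['eef_rot'],o['grip_width'])
print(delta([.5565,.058,.0815],o['eef_rot'][2]))
E
```

```text
8.95 [ 0.032  0.32   1.495 -0.     1.327 -1.926] [0.55628111 0.05430869 0.20523668] [ 3.14146992e+00 -7.46901014e-04 -2.75439382e+00] 0.09433383182074119
(array([-0.0017,  0.0033,  0.1237]), array([ 0.   , -0.001, -0.   ]))
```

>>> jog_arm --pt "-0.0017 0.0033 0.01 0 0 0 0.4" --pt "0 0 0.02 0 0 0 0.4" --pt "0 0 0.03 0 0 0 0.4" --pt "0 0 0.03 0 0 0 0.4" --pt "0 0 0.03 0 0 0 0.4"

```text
time_s: 9.45
ee_pos: [0.5563, 0.0586, 0.0836]
eef_rot: [3.141, -0.001, -2.764]
force: [0.7, -0.6, 0.1]
grip_width: 0.066
grip_force: 0.0
```

>>> jog_arm --pt "0 0 0.0035 0 0 0 -1" --pt "0 0 0 0 0 0 -1" --pt "0 0 0 0 0 0 -1" --pt "0 0 0 0 0 0 -1" --pt "0 0 0 0 0 0 -1" --squeeze 25

```text
time_s: 9.95
ee_pos: [0.5577, 0.0593, 0.0834]
eef_rot: [-3.141, 0.003, -2.759]
force: [0.2, 4.2, 5.3]
grip_width: 0.0378
grip_force: 25.0
```

```bash
python3 - <<'E'
from h import *
o=ctrl.get_obs();print(o['time_s'],o['qpos'].round(3),o['ee_pos'],o['eef_rot'],o['grip_width'],o['grip_force'],o['force'],o['moment'])
E
```

```text
9.95 [ 4.000e-02  4.510e-01  1.616e+00  1.000e-03  1.072e+00 -1.913e+00] [0.55773421 0.05928623 0.08343142] [-3.14133528e+00  2.71227274e-03 -2.75903797e+00] 0.03778000281005218 25.000805854797363 [0.20613784 4.24268927 5.3170896 ] [ 0.79605583 -0.00082958 -0.04529082]
```

>>> jog_arm --pt "0 0.001 0 0 0 0.1 -1" --pt "0 0 0.0001 0 0 0.14 -1" --pt "0 0 0.0001 0 0 0.14 -1" --pt "0 0 0.0001 0 0 0.14 -1" --pt "0 0 0.0001 0 0 0.14 -1" --squeeze 40

```text
time_s: 10.45
ee_pos: [0.5574, 0.0596, 0.083]
eef_rot: [3.141, 0.003, 2.859]
force: [0.3, -0.3, 5.3]
grip_width: 0.0374
grip_force: 40.0
```

>>> jog_arm --pt "0 0 0.0001 0 0 0.14 -1" --pt "0 0 0.0001 0 0 0.14 -1" --pt "0 0 0.0001 0 0 0.14 -1" --pt "0 0 0.0001 0 0 0.14 -1" --pt "0 0 0.0001 0 0 0.14 -1"

```text
time_s: 10.95
ee_pos: [0.5574, 0.0597, 0.0826]
eef_rot: [3.139, 0.002, 2.159]
force: [1.0, 0.7, 5.7]
grip_width: 0.0373
grip_force: 40.0
```

```bash
cat > s.py <<'E'
from h import *
o=ctrl.get_obs();print(o['time_s'],'q1 q6',o['qpos'][[0,5]].round(3),o['ee_pos'].round(4),'yaw',o['eef_rot'].round(4),o['grip_width'].round(4),'F',o['force'].round(1),'M',o['moment'].round(3))
E
python3 s.py
```

```text
Traceback (most recent call last):
  File "s.py", line 2, in <module>
    o=ctrl.get_obs();print(o['time_s'],'q1 q6',o['qpos'][[0,5]].round(3),o['ee_pos'].round(4),'yaw',o['eef_rot'].round(4),o['grip_width'].round(4),'F',o['force'].round(1),'M',o['moment'].round(3))
                                                                                                                          ^^^^^^^^^^^^^^^^^^^^^
AttributeError: 'float' object has no attribute 'round'
```

>>> jog_arm --pt "0 0 0.0001 0 0 0.1 -1" --pt "0 0 0.0001 0 0 0.1 -1" --pt "0 0 0.0001 0 0 0.1 -1" --pt "0 0 0.0001 0 0 0.1 -1" --pt "0 0 0 0 0 0.08 -1"

```text
time_s: 11.45
ee_pos: [0.5576, 0.0598, 0.0823]
eef_rot: [3.139, 0.0, 1.68]
force: [0.8, 1.0, 5.8]
grip_width: 0.0372
grip_force: 40.0
```

```bash
sed -i "s/o\['grip_width'\].round(4)/o['grip_width']/" s.py; python3 s.py
```

```text
11.45 q1 q6 [ 0.042 -0.068] [0.5576 0.0598 0.0823] yaw [3.1385e+00 4.0000e-04 1.6805e+00] 0.03724450415552028 F [0.8 1.  5.8] M [ 0.007 -0.044  0.073]
```

>>> jog_arm --pt "0 0 0 0 0 0.05 -1" --pt "0 0 0 0 0 0.05 -1" --pt "0 0 0 0 0 0.05 -1" --pt "0 0 0 0 0 0.05 -1" --pt "0 0 0.0001 0 0 0.05 -1"

```text
time_s: 11.95
ee_pos: [0.5575, 0.0598, 0.0821]
eef_rot: [3.139, -0.0, 1.432]
force: [1.2, 0.6, 7.0]
grip_width: 0.0373
grip_force: 40.0
```

```bash
python3 s.py
```

```text
11.95 q1 q6 [0.042 0.18 ] [0.5575 0.0598 0.0821] yaw [ 3.1387e+00 -4.0000e-04  1.4324e+00] 0.03732122708371586 F [1.2 0.6 7. ] M [0.073 0.045 0.101]
```

>>> jog_arm --pt "0 0 0 0 0 0.05 -1" --pt "0 0 0 0 0 0.05 -1" --pt "0 0 0 0 0 0.05 -1" --pt "0 0 0 0 0 0.05 -1" --pt "0 0 0.0001 0 0 0.05 -1"

```text
time_s: 12.45
ee_pos: [0.5575, 0.0598, 0.0819]
eef_rot: [3.139, -0.001, 1.182]
force: [1.5, 1.2, 4.9]
grip_width: 0.0373
grip_force: 40.0
```

```bash
python3 s.py
```

```text
12.45 q1 q6 [0.042 0.43 ] [0.5575 0.0598 0.0819] yaw [ 3.1390e+00 -1.1000e-03  1.1824e+00] 0.037340315130617426 F [1.5 1.2 4.9] M [0.067 0.044 0.084]
```

Turned 2.34 rad so far and still running free.

>>> jog_arm --pt "0 0 0 0 0 0.05 -1" --pt "0 0 0 0 0 0.05 -1" --pt "0 0 0 0 0 0.05 -1" --pt "0 0 0 0 0 0.05 -1" --pt "0 0 0.0001 0 0 0.05 -1"

```text
time_s: 12.95
ee_pos: [0.5575, 0.0597, 0.0819]
eef_rot: [3.139, -0.001, 0.933]
force: [1.9, 5.4, 5.6]
grip_width: 0.0373
grip_force: 40.0
```

```bash
python3 s.py
```

```text
12.95 q1 q6 [0.042 0.679] [0.5575 0.0597 0.0819] yaw [ 3.139e+00 -1.500e-03  9.334e-01] 0.037277444397318345 F [1.9 5.4 5.6] M [ 0.959 -0.125  0.817]
```

>>> jog_arm --pt "0 0 0 0 0 0.03 -1" --pt "0 0 0 0 0 0 -1"

```text
time_s: 13.15
ee_pos: [0.5575, 0.0598, 0.0819]
eef_rot: [3.139, -0.002, 0.904]
force: [1.4, 1.0, 5.5]
grip_width: 0.0369
grip_force: 40.0
```

```bash
python3 s.py
```

```text
13.15 q1 q6 [0.042 0.708] [0.5575 0.0598 0.0819] yaw [ 3.1391e+00 -1.8000e-03  9.0410e-01] 0.03694746206643686 F [1.4 1.  5.5] M [0.132 0.017 0.551]
```

>>> jog_arm --pt "0 0 0 0 0 -0.01 -1" --pt "0 0 0 0 0 0 -1"

```text
time_s: 13.35
ee_pos: [0.5576, 0.0598, 0.0819]
eef_rot: [3.139, -0.002, 0.915]
force: [0.6, 0.6, 5.8]
grip_width: 0.0374
grip_force: 40.0
```

```bash
python3 s.py
```

```text
13.35 q1 q6 [0.042 0.697] [0.5576 0.0598 0.0819] yaw [ 3.1391e+00 -1.8000e-03  9.1530e-01] 0.03736443601822557 F [0.6 0.6 5.8] M [ 0.161 -0.051  0.375]
```

>>> jog_arm --pt "0 0 0 0 0 -0.01 -1" --pt "0 0 0 0 0 0 -1"

```text
time_s: 13.55
ee_pos: [0.5576, 0.0598, 0.0819]
eef_rot: [3.139, -0.002, 0.925]
force: [0.6, 0.7, 5.5]
grip_width: 0.0375
grip_force: 40.0
```

```bash
python3 s.py
```

```text
13.55 q1 q6 [0.042 0.687] [0.5576 0.0598 0.0819] yaw [ 3.1392e+00 -1.9000e-03  9.2510e-01] 0.0375152344630042 F [0.6 0.7 5.5] M [ 0.152 -0.08   0.233]
```

>>> jog_arm --pt "0 0 0 0 0 -0.05 -1" --pt "0 0 -0.0001 0 0 -0.14 -1" --pt "0 0 -0.0001 0 0 -0.14 -1" --pt "0 0 -0.0001 0 0 -0.14 -1" --pt "0 0 -0.0001 0 0 -0.14 -1"

```text
time_s: 14.05
ee_pos: [0.5574, 0.0599, 0.0823]
eef_rot: [3.139, -0.0, 1.54]
force: [-1.2, 0.7, 6.5]
grip_width: 0.037
grip_force: 40.0
```

>>> jog_arm --pt "0 0 -0.0001 0 0 -0.14 -1" --pt "0 0 -0.0001 0 0 -0.14 -1" --pt "0 0 -0.0001 0 0 -0.14 -1" --pt "0 0 -0.0001 0 0 -0.14 -1" --pt "0 0 -0.0001 0 0 -0.14 -1"

```text
time_s: 14.55
ee_pos: [0.5573, 0.0599, 0.0828]
eef_rot: [3.14, 0.001, 2.24]
force: [-1.7, 1.1, 6.0]
grip_width: 0.0377
grip_force: 40.0
```

>>> jog_arm --pt "0 0 -0.0001 0 0 -0.1 -1" --pt "0 0 0 0 0 -0.04 -1" --pt "0 0 0 0 0 0 -1" --pt "0 0 0 0 0 0 -1"

```text
time_s: 14.95
ee_pos: [0.5573, 0.0598, 0.0828]
eef_rot: [3.14, 0.002, 2.375]
force: [-1.0, -0.6, 5.7]
grip_width: 0.0375
grip_force: 40.0
```

```bash
python3 s.py; python3 - <<'E'
from h import *
out=[]
for k in('top','side'):
    im=np.ascontiguousarray(ctrl.camera(k)[:,:,::-1]);x,y=project(k,[[.5575,.0585,.112]])[0].round().astype(int);print(x,y)
    out.append(cv2.resize(im[y-50:y+50,x-50:x+50],None,fx=4,fy=4,interpolation=cv2.INTER_CUBIC))
cv2.imwrite('pics/c4.png',np.hstack(out))
E
```

```text
14.95 q1 q6 [ 0.042 -0.762] [0.5573 0.0598 0.0828] yaw [3.1399e+00 1.7000e-03 2.3746e+00] 0.03749549313245262 F [-1.  -0.6  5.7] M [0.165 0.226 0.073]
298 234
302 226
```

View pics/c4.png

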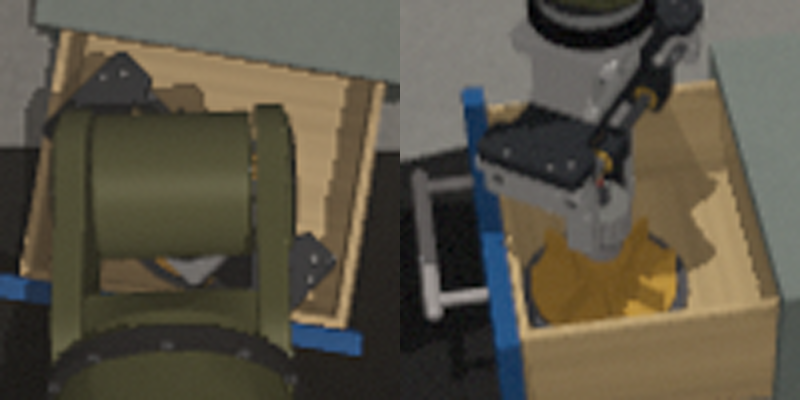

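>>> jog_arm --pt "0 0 -0.0001 0 0 -0.1 -1" --pt "0 0 0 0 0 -0.04 -1" --pt "0 0 0 0 0 0 -1" --pt "0 0 0 0 0 0 -1"

```text
time_s: 15.45
ee_pos: [0.5573, 0.0598, 0.083]
eef_rot: [3.14, 0.002, 2.515]
force: [-0.4, 1.1, 6.5]
grip_width: 0.0372
grip_force: 40.0
```

```bash
python3 s.py; python3 - <<'E'
from h import *
im=np.ascontiguousarray(ctrl.camera('side')[:,:,::-1]);cv2.imwrite('pics/c5.png',cv2.resize(im[190:260,255:355],None,fx=8,fy=8,interpolation=cv2.INTER_CUBIC))
E
```

```text
15.45 q1 q6 [ 0.042 -0.902] [0.5573 0.0598 0.083 ] yaw [3.1402e+00 2.0000e-03 2.5146e+00] 0.0371959164713219 F [-0.4  1.1  6.5] M [0.044 0.182 0.019]
```

View pics/c5.png

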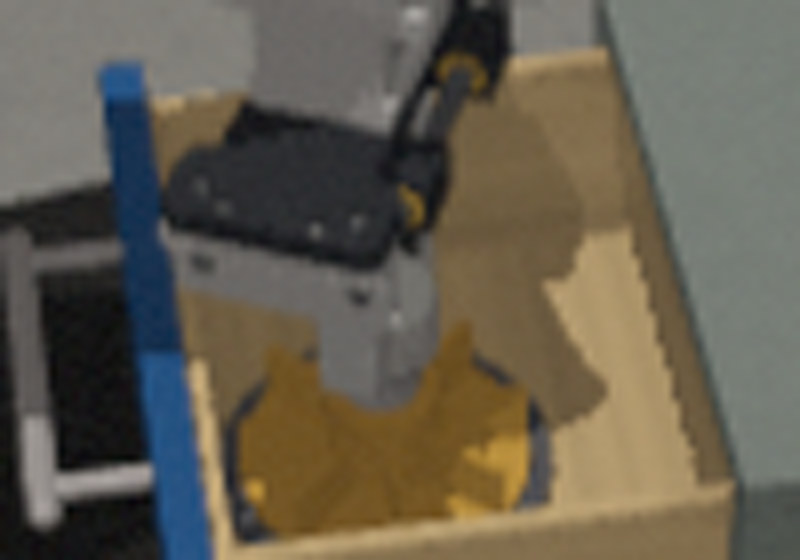

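The side view shows the drawer fully out and the nut held between the fingers. The tool rose 1.1 mm since bottoming, which fits a quarter turn (1.0 mm).

```bash
python3 -c "
from station import ctrl
print(ctrl.hand_in())"
```

```text
the job is handed in; nothing more can be done
None
```

I pulled the drawer out to its stop, screwed the nut down until it bottomed, backed it off a quarter turn (by wrist angle; the red mark was hidden) and handed in with it still gripped; the arm stayed clear of the loose items.

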